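Clamp a sprocket in the welding fixture with a bayonet cap

ROBOT

A 6-joint arm with a two-finger parallel gripper is mounted at the origin on the work surface. World frame = base frame: x ahead of the robot, y to its left, z up, the work surface at z = 0. Lengths are in m, angles in degrees, forces in N, time in s.
With the tool pointing down it reaches from about 0.375 to 0.9 m from the base axis. Payload 3.1 kg.
Tool frame: the origin (TCP) lies at the very end of the fingers, on their centre line; the grasp point (between the pads) lies 19 mm behind it; z points along the fingers, y is the line along which they close (so a half turn about z gives the same grasp; the last joint's range is limited). The gripper opens to 87 mm and grips with 3 to 60 N. Pads are 19 mm wide; open, the fingers measure 117 mm over their backs; the gripper's body (75 mm by 190 mm) begins 51 mm behind the grasp point.
Start: joints at [-77.55, 30.224, 82.088, -0, 67.689, -10.227], TCP at [0.241, -0.577, 0.223] pointing down, gripper open.
Joint ranges: [-176.69, 176.69], [-43.24, 126.21], [12.49, 139.97], [-82, 262], [0, 151.66], [-163.58, 163.58]. Speed limits (degrees/s): [159.86, 159.86, 180, 180, 180, 180].

INTERFACE

Orientations are given as a 3x3 rotation matrix whose columns are the frame's x, y, z axes.
In Python, from rig import bot gives the robot as it stands.
- The arm moves only by the tool move_arm, never from a script. Its argument "increments" is a list of rows, each an object with "xyz": the shift along the tool's x, y, z in mm, a list of three; "roll": the turn about the tool's z in rad; "grip": the opening in per cent of the stroke, from 0 (shut) to 100 (fully open). A call has 1 to 5 rows; each row shifts and turns the commanded pose from where the row before left it, along the tool's axes as they then stand; what a row does not reach is not made up. A row lasts 1/12 s, in which the tool goes at most 41.7 mm and 7.16 degrees, less where a joint would pass 70% of its speed; a pose out of reach is approached as far as the arm can. A call is refused whole if a number of a shift passes 41.7 or a number of a turn 0.125, either way. A call with a gripper value outside its range is refused whole. The fingers move at their own pace and stop on an object; the grip force is fixed at half the most. Time passes only in rows, so rows that do not move let the fingers close. It gives the time, the measured TCP pose, the force, the opening and the grip force at its end, in the units of the state.
- bot.read_state(): the state, without advancing time (a new reading comes with each control period).
- bot.capture(name): name is "scene" or "top" or "wrist"; returns (picture, depth): 480x640x3 uint8, red, green, blue; 480x640 float32, m along the optical axis (not along the pixel's ray), 0 where there is no reading.
- bot.camera_model(name): a dict with "intrinsics" (3x3 intrinsics, pixels), "D" ([k1, k2, p1, p2, k3] as OpenCV has them; the pictures are not rectified), "rvec" (rotation vector, rad) and "tvec" (3), from world to camera coordinates, as OpenCV has them; the wrist camera has in their place "tool_from_camera" (4x4, takes a point from camera to tool coordinates, whose origin is the TCP and whose axes are the flange's). Camera axes: x right, y down, z forward; pixel columns grow to the right and rows downward; lengths in m; the calibration is good to about 2 mm. A picture is of the moment at which its call begins: read the wrist's pose just before it. camera_model takes no time and is no camera call.
- bot.hand_in(): hands the job in; it is judged then, once.
Trained networks look in the newest picture that a camera, given by its name, has taken for a name from the list of things; names that differ only in an ending like _2 or _b are one class to them, and where a whole thing is asked for, a point or a joint stands for the part that bears it (a point fixed in the world has none). Each returns a list of dicts, best first, with "conf" (0 to 1); they miss things now and then, are a little off and sometimes report something else, mostly with a low value. They report only what shows in the picture. A call takes as long as a camera call. They do not tell look-alikes from the thing itself.
- bot.spot_in(label, camera): "at" ([x, y, z] in m, in the coordinates of the camera as it stood for that picture, good to about 4 mm: the middle of the surface that is visible of it).
- bot.trace(label, camera): "mask" (480x640 bool, what is visible of it).
The state is a dict: "time_s": time; "joint_positions": joint angles; "qvel": joint speeds; "tau": joint torques, N m; "position": TCP position; "tcp_rot": TCP orientation; "force": force on the tool from outside, world axes, zero at the start; "moment": the same for the moment, N m; "opening": opening from 0.0 (shut) to 1.0 (fully open); "grasp_force": force on a finger pad.
Only numpy, scipy, OpenCV 4.12 (cv2) and the standard library are available. Lean on these libraries where they do the work, as an engineer would, in place of code of your own. Each camera call takes 0.05 s, during which the arm holds its last target. There are 200 camera calls.

TASK

Lay the small hubbed sprocket flat in the sprung nest inside the blue welding fixture, then lock it there with the grey and orange bayonet cap: feel for the slots with the cap's lugs, push the cap down against the spring, turn it clockwise as seen from above and let it spring up into its pockets, so that it stays locked, level and pressing on the sprocket when you let go. Do not shift the spray can, the big gear or the green tape measure.

Things in the scene. Friction and masses are not known exactly. Their poses are not given: they have to be found in the camera images.
- sprocket_centre (a point): Steel sprocket, about 0.35 kg, on the bench, hub up: toothed disc 80 mm across, 10 mm thick; on it a plain round hub 28 mm across, 36 mm tall (46 mm tall in all). This point is on its axis, 23 mm above its underside (the hub's top is 23 mm higher). z is its axis, up.
- cap_centre (a point): Bayonet cap, about 0.35 kg, standing upright on the bench: grey round body 89 mm across, 46 mm tall, hollow below (56 mm across, 40 mm deep: clears the hub); on top an orange grip bar 110 mm long (along the cap's x), 22 mm wide, 34 mm tall. This point is on its axis, 40 mm above its underside; the bar spans 6 to 40 mm above this point. z up.
- cap_lugs (a point): Centre of the cap's underside (axes as the cap's). Three orange lugs at its lower edge, at 0, 120 and 240 degrees from the cap's +x (white mark on the +x end of the bar), reach to 55.5 mm from the axis, are 6 mm tall and 24 degrees wide, undersides level with the cap's.
- fixture_mouth (a point): Blue round welding fixture, fixed: foot 170 mm across, drum 136 mm across, 50 mm tall, open on top. This point: centre of the mouth, level with the top; z up, +x towards the red tab. A brass bayonet ring lies flush in the mouth, its slots at 0, 120, 240 degrees from +x, but all turned together by an unknown angle of up to 26 degrees either way: look from above or feel.
- ring_slots (a point): Same point as fixture_mouth; the ring's slots: its lip has an opening 96 mm across, and three slots reaching 120 mm across, each 34 degrees wide. Lugs that miss the slots rest on the lip, level with the top; over the slots the cap goes down 6 mm freely until it meets the sprocket lying in the nest, then further against the spring (22 mm below the top at most).
- ring_pockets (a point): Point on the fixture's axis 11 mm below the top: where the cap's underside ends when locked. Clockwise (from above) of each slot's centre: 17 to 30 degrees, lip 10 mm thick (to pass, the cap's underside must be over 16 mm below the top; 18 is right); 30 to 70, pocket, lip 5 mm thick; then a stop. A turn of 42 to 58 degrees brings the lugs into the pockets, and the spring lifts them.
- nest_seat (a point): Centre of the floor of the dark round nest inside the drum: a recess 84 mm across and 6 mm deep for the sprocket's disc, 16 mm below the fixture's top when up. z up. The nest goes down on a spring.
- nest (a joint): How far the nest is pushed down, m: 0 when up, 0.016 at the bottom. It yields from about 10 N (the weights of sprocket and cap count) plus 0.6 N for each mm; about 0.005 when the cap is locked over the sprocket, 0.012 when pushed as deep as is right for turning.
- spray_can: Bystander: dark spray can with a yellow band, 66 mm across and 180 mm tall, standing; origin under its base
- big_gear: Bystander: plain dark gear without a hub, 140 mm across, 12 mm thick, lying flat; origin under its centre
- tape_measure: Bystander: green tape measure, 70 x 60 x 35 mm; origin under its centre
Mind the look-alikes: they are no part of the job. What is shaped like the part that bears cap_centre but purple is not meant. What is shaped like the part that bears sprocket_centre but black or purple is not meant.

How it is judged (in metres and radians):
On the way, in this order (a step that is already met when the one before it is completed fails the run):
1. the sprocket lies flat in the nest (horizontal distance between sprocket_centre and nest_seat below 0.004 m and z of sprocket_centre in the frame of nest_seat below 0.0255 m and angle between sprocket_centre's own z axis and vertical below 0.06 rad), for 0.2 s.
2. the cap's lugs have gone in through the slots and the cap is pushed down on the sprocket against the spring (value of joint nest above 0.009 m and horizontal distance between cap_centre and fixture_mouth below 0.006 m and z of cap_centre in the frame of fixture_mouth below 0.026 m), for 0.05 s.
At the end, for the whole second after the job is handed in: Sprocket flat in the nest (4 mm of its centre, 2.5 mm of its floor). Cap released and locked in the pockets: level within 0.04 rad, within 5 mm of the fixture's axis, underside 8.8 to 13.2 mm below the top, nest held 3 to 7.5 mm down, at rest. No bystander shifted over 30 mm (all of step 1 and z of cap_centre in the frame of fixture_mouth between 0.0268 and 0.0312 m and horizontal distance between cap_centre and fixture_mouth below 0.005 m and angle between cap_centre's own z axis and vertical below 0.04 rad and value of joint nest between 0.003 and 0.0075 m and velocity of joint nest below 0.005 m/s and contact force between the fingers and anything else below 0.1 N); the robot touches nothing.
It fails at once if a bystander is shifted by more than 30 mm (distance of any of spray_can, big_gear, tape_measure from where it was at the start of the episode above 0.03 m).
It also fails if it takes over 64 s, if anything falls off the work surface, if the arm or the gripper's body presses on something with over 40 N, if the wrist force passes 120 N, or if a joint passes its speed limit or range.

## Working session

There is one attempt and no reset: what is moved stays moved. The work goes in short steps, Python scripts to look and compute and a tool call to move; the robot and the scene stay as the last step left them, time stands still between calls to the robot, and variables do not carry over. Pictures are saved under pics/ and viewed, at most 10 in all, crops included, and the job is handed in when it is done.

Besides the shell and the picture viewer there is one more tool, called after "Emit:" as a command line: name --argument value ..., lists and objects as JSON in quotes. move_arm: Moves the arm, as the interface text tells. Its arguments: {"type":"object","properties":{"increments":{"type":"array"}},"required":["increments"]}

```bash
mkdir -p pics
cat > h.py <<'E'
import numpy as np, cv2
from rig import bot
def cam2world(name, st=None):
    m=bot.camera_model(name)
    if 'rvec' in m:
        R=cv2.Rodrigues(np.array(m['rvec'],float))[0]; t=np.array(m['tvec'],float).ravel()
        return R.T, -R.T@t
    T=np.array(m['tool_from_camera']); st=st or bot.read_state()
    R=np.array(st['tcp_rot']); p=np.array(st['position'])
    return R@T[:3,:3], R@T[:3,3]+p
def cloud(name, depth, mask=None, st=None):
    "world points (N,3) and pixel (N,2)"
    m=bot.camera_model(name); R,o=cam2world(name,st)
    ok=depth>0
    if mask is not None: ok&=mask
    v,u=np.nonzero(ok)
    n=cv2.undistortPoints(np.stack([u,v],1).astype(float)[:,None],np.array(m['intrinsics'],float),np.array(m['D'],float))[:,0]
    z=depth[v,u]; P=np.c_[n*z[:,None],z]
    return P@R.T+o, np.c_[u,v]
def save(n,p): cv2.imwrite('pics/'+n,cv2.cvtColor(p,cv2.COLOR_RGB2BGR))
E
python3 - <<'E'
from h import *
st=bot.read_state(); print(st['position'],np.round(st['tcp_rot'],3).tolist(),st['time_s'])
ps=[]
for c in ['top','scene']:
    p,d=bot.capture(c); np.savez(c+'.npz',p=p,d=d); ps.append(p)
    R,o=cam2world(c); print(c,'cam at',o.round(3))
    for l in ['sprocket_centre','cap_centre','nest','spray_can','big_gear','tape_measure']:
        for r in bot.spot_in(l,c): print(l,round(r['conf'],2),(R@np.array(r['at'])+o).round(3))
save('top.png',ps[0]); save('scene.png',ps[1])
E
```

```text
[ 0.24083766 -0.57594559  0.2215568 ] [[0.923, 0.386, -0.0], [0.386, -0.923, 0.002], [0.0, -0.002, -1.0]] 0.0
top cam at [ 0.426 -0.042  1.079]
sprocket_centre 0.89 [ 0.444 -0.273  0.013]
sprocket_centre 0.81 [ 0.341 -0.322  0.01 ]
sprocket_centre 0.67 [ 0.46  -0.156  0.012]
sprocket_centre 0.42 [ 0.57  -0.375  0.031]
sprocket_centre 0.22 [0.57  0.034 0.036]
cap_centre 0.98 [0.348 0.127 0.045]
cap_centre 0.91 [0.453 0.268 0.046]
cap_centre 0.68 [0.28  0.273 0.044]
cap_centre 0.64 [0.571 0.037 0.034]
nest 0.84 [0.575 0.038 0.035]
spray_can 0.57 [0.617 0.316 0.166]
big_gear 0.58 [ 0.685 -0.192  0.014]
big_gear 0.3 [0.574 0.036 0.032]
tape_measure 0.64 [ 0.572 -0.376  0.033]
tape_measure 0.48 [0.446 0.269 0.05 ]
scene cam at [1.542 0.193 0.863]
sprocket_centre 0.86 [ 0.473 -0.153  0.009]
sprocket_centre 0.65 [ 0.349 -0.318  0.012]
sprocket_centre 0.61 [ 0.46  -0.268  0.011]
sprocket_centre 0.55 [0.606 0.041 0.033]
cap_centre 0.94 [0.302 0.276 0.048]
cap_centre 0.8 [0.476 0.275 0.045]
cap_centre 0.8 [0.372 0.132 0.046]
nest 0.9 [0.57  0.032 0.035]
big_gear 0.83 [ 0.694 -0.19   0.015]
tape_measure 0.74 [ 0.588 -0.373  0.038]
```

View pics/top.png

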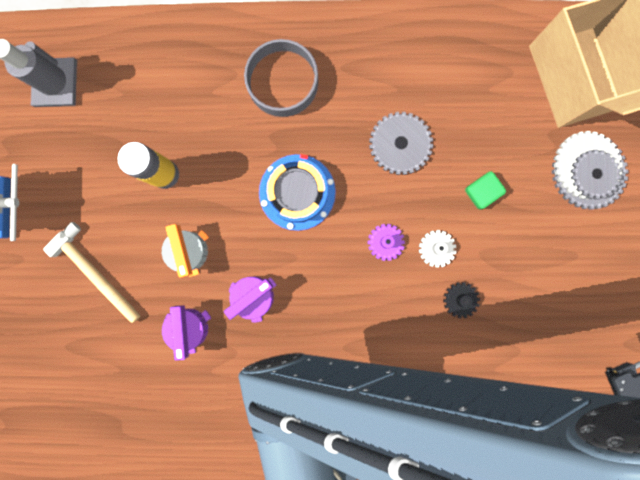

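View pics/scene.png

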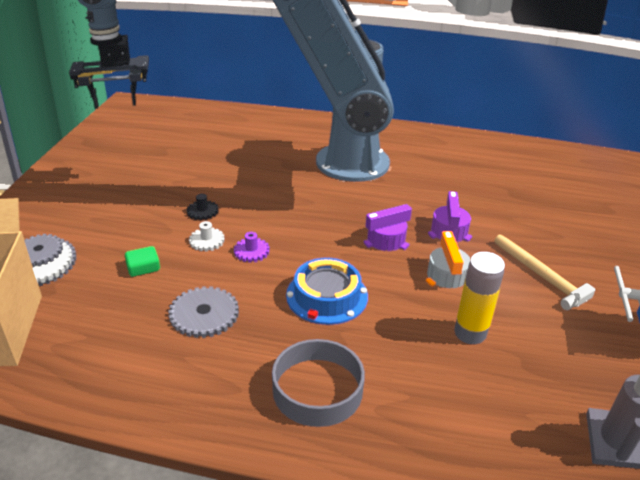

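The top view shows three hubbed sprockets: steel at (437,248), purple at (387,242), black at (461,300). It shows three caps: grey/orange at (185,252), purple at (250,298) and (184,330). I choose the steel sprocket and the grey/orange cap. The fixture is at (297,192), with its red tab at (304,156). Next I measure them and check the choice in a close crop.

```bash
cat >> h.py <<'E'
def plan(x,y,z,yaw=None):
    "tool-frame delta mm from the present pose to world target; yaw of tool x in world, deg"
    st=bot.read_state(); R=np.array(st['tcp_rot']); p=np.array(st['position'])
    d=R.T@(np.array([x,y,z])-p)*1000; cur=np.degrees(np.arctan2(R[1,0],R[0,0]))
    print('delta tool mm',d.round(1),'yaw now',round(cur,2), 'roll needed rad', None if yaw is None else round(np.radians((cur-yaw+180)%360-180),4),'t',round(st['time_s'],2),'j6',round(st['joint_positions'][5],1))
def circ(P):
    A=np.c_[2*P[:,:2],np.ones(len(P))]; s=np.linalg.lstsq(A,(P[:,:2]**2).sum(1),rcond=None)[0]
    return s[:2],np.sqrt(s[2]+s[0]**2+s[1]**2)
E
python3 - <<'E'
from h import *
f=np.load('top.npz'); p,d=f['p'],f['d']; P,uv=cloud('top',d)
def near(c,r,z0,z1):
    k=(np.hypot(*(P[:,:2]-c).T)<r)&(P[:,2]>z0)&(P[:,2]<z1); return k
k=near((.444,-.273),.06,.03,.06); print('hub',k.sum(),P[k].mean(0).round(4))
k=near((.444,-.273),.06,.006,.016); print('disc',k.sum(),P[k].mean(0).round(4),np.ptp(P[k],0).round(3))
k=near((.453,.268),.08,.066,.1); q=P[k]; print('bar',k.sum(),q.mean(0).round(4)); w,V=np.linalg.eigh(np.cov(q[:,:2].T)); print('bar dir',V[:,1].round(3),np.degrees(np.arctan2(V[1,1],V[0,1])),np.ptp(q@np.r_[V[:,1],0]))
k=near((.572,.037),.075,.043,.06); q=P[k]; print('rim',k.sum(),q.mean(0).round(4),np.median(q[:,2])); 
mm=(q[:,:2].max(0)+q[:,:2].min(0))/2; print(mm,np.ptp(q,0))
a=cv2.resize(p[205:295,390:490],None,fx=4,fy=4); b=cv2.resize(p[205:295,135:235],None,fx=4,fy=4); c=cv2.resize(p[147:237,247:347],None,fx=4,fy=4)
save('crop.png',cv2.resize(np.hstack([a,b]),(800,360)))
plan(.444,-.273,.2)
E
```

```text
hub 150 [ 0.4482 -0.2708  0.0459]
disc 772 [ 0.4479 -0.2707  0.0108] [0.099 0.081 0.01 ]
bar 662 [0.4469 0.2797 0.0799]
bar dir [-0.965 -0.263] -164.76821727670983 0.11096808154267046
rim 1442 [0.5768 0.0378 0.0505] 0.05070328616323172
[0.57624528 0.03839901] [0.13603762 0.13526848 0.01375657]
delta tool mm [ 304.4 -201.9   22.6] yaw now 22.68 roll needed rad None t 0.7 j6 -10.2
```

View pics/crop.png

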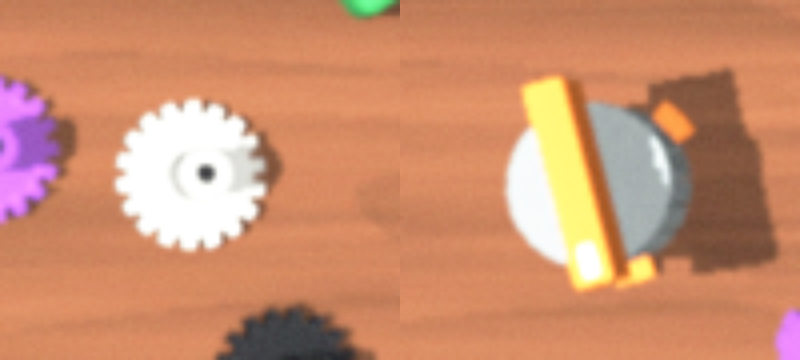

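The crop confirms the steel sprocket (hub up) at the left and the grey cap with its orange bar at the right. The white mark is at the bar's (590,260) end, so the cap's +x is at about -165°. Now I move over the sprocket.

Emit:
move_arm --increments '[{"xyz": [30.9,-20.1,2],"roll": 0,"grip": 100},{"xyz": [30.9,-20.1,2],"roll": 0,"grip": 100},{"xyz": [30.9,-20.1,2],"roll": 0,"grip": 100},{"xyz": [30.9,-20.1,2],"roll": 0,"grip": 100},{"xyz": [30.9,-20.1,2],"roll": 0,"grip": 100}]'

```text
time_s: 1.12
position: [0.3454, -0.423, 0.2126]
tcp_rot: [[0.923, 0.385, 0.0], [0.385, -0.923, -0.0], [0.0, 0.0, -1.0]]
force: [0.5, -0.5, 0.2]
opening: 1.002
grasp_force: 0.0
```

Emit:
move_arm --increments '[{"xyz": [30.9,-20.1,2],"roll": 0,"grip": 100},{"xyz": [30.9,-20.1,2],"roll": 0,"grip": 100},{"xyz": [30.9,-20.1,2],"roll": 0,"grip": 100},{"xyz": [30.9,-20.1,2],"roll": 0,"grip": 100},{"xyz": [30.9,-20.1,2],"roll": 0,"grip": 100}]'

```text
time_s: 1.53
position: [0.4495, -0.2706, 0.2028]
tcp_rot: [[0.923, 0.385, 0.001], [0.385, -0.923, -0.0], [0.0, 0.001, -1.0]]
force: [0.6, -0.5, 0.6]
opening: 0.998
grasp_force: 0.0
```

Run:
```python
from h import *
p,d=bot.capture('top'); np.savez('top2.npz',p=p,d=d)
st=bot.read_state()
p,d=bot.capture('wrist'); save('w1.png',p)
P,uv=cloud('wrist',d,st=st)
c=np.array((.448,-.271))
for z0,z1,r in((.038,.055,.03),(.004,.016,.05)):
    k=(np.hypot(*(P[:,:2]-c).T)<r)&(P[:,2]>z0)&(P[:,2]<z1); q=P[k]
    if len(q): print(k.sum(),q.mean(0).round(4),((q.max(0)+q.min(0))/2).round(4),np.ptp(q,0).round(4),np.median(q[:,2]))
plan(.448,-.271,.02)
f=np.load('top.npz')['p']
hsv=cv2.cvtColor(f,cv2.COLOR_RGB2HSV)[147:237,247:347]
save('fix.png',cv2.resize(f[147:237,247:347],None,fx=6,fy=6,interpolation=cv2.INTER_CUBIC))
```

```text
696 [ 0.4513 -0.2739  0.0465] [ 0.4508 -0.2743  0.0436] [0.0265 0.0271 0.011 ] 0.04672059627369374
3439 [ 0.4529 -0.2733  0.0107] [ 0.4503 -0.2744  0.0099] [0.0795 0.0795 0.0118] 0.010803229515429669
delta tool mm [ -3.8   3.  182.3] yaw now 23.03 roll needed rad None t 1.63 j6 23.9
```

View pics/w1.png

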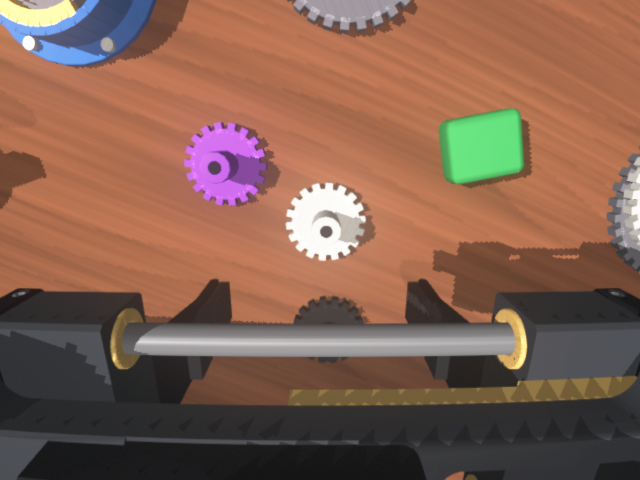

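View pics/fix.png

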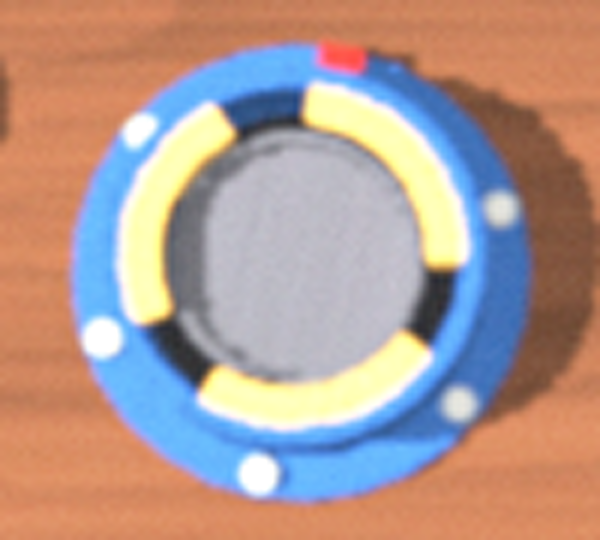

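The wrist view shows the steel sprocket at (326,222), between the fingers. The crop of the ring shows dark slots at (262,108), (437,303) and (183,352), so the ring is turned by about +12°.

Run:
```python
from h import *
plan(.4505,-.274,.02)
st=bot.read_state()
p,d=bot.capture('wrist')
P,uv=cloud('wrist',d,st=st); c=np.array((.45,-.273))
for z0,z1,r in((.038,.055,.03),(.004,.016,.05)):
    k=(np.hypot(*(P[:,:2]-c).T)<r)&(P[:,2]>z0)&(P[:,2]<z1); q=P[k]
    print(k.sum(),((q.max(0)+q.min(0))/2).round(4))
k=(np.hypot(*(P[:,:2]-c).T)<.02)&(P[:,2]>.042); q=P[k]; print(cv2.minEnclosingCircle((q[:,:2]*1000).astype(np.float32)), st['position'])
```

```text
delta tool mm [ -2.7   6.8 182.3] yaw now 23.03 roll needed rad None t 1.63 j6 23.9
701 [ 0.4505 -0.2746  0.0436]
3455 [ 0.4503 -0.2746  0.0099]
((450.2317199707031, -274.5943298339844), 13.881632804870605) [ 0.45033249 -0.26718112  0.20235413]
```

Emit:
move_arm --increments '[{"xyz": [-2.8,6.7,32],"roll": 0,"grip": 100},{"xyz": [0,0,40],"roll": 0,"grip": 100},{"xyz": [0,0,40],"roll": 0,"grip": 100},{"xyz": [0,0,35],"roll": 0,"grip": 100},{"xyz": [0,0,20],"roll": 0,"grip": 100}]'

```text
time_s: 2.1
position: [0.4467, -0.2796, 0.0323]
tcp_rot: [[0.923, 0.384, -0.003], [0.384, -0.923, 0.003], [-0.002, -0.004, -1.0]]
force: [0.2, 1.4, -0.3]
opening: 0.997
grasp_force: 0.0
```

Emit:
move_arm --increments '[{"xyz": [0,0,10],"roll": 0,"grip": 100},{"xyz": [0,0,4],"roll": 0,"grip": 100},{"xyz": [0,0,0],"roll": 0,"grip": 40},{"xyz": [0,0,0],"roll": 0,"grip": 15},{"xyz": [0,0,0],"roll": 0,"grip": 15}]'

```text
time_s: 2.52
position: [0.4495, -0.2804, 0.0231]
tcp_rot: [[0.923, 0.385, 0.002], [0.385, -0.923, -0.002], [0.001, 0.003, -1.0]]
force: [0.3, 0.0, -0.2]
opening: 0.85
grasp_force: 0.0
```

Emit:
move_arm --increments '[{"xyz": [0,0,0],"roll": 0,"grip": 10},{"xyz": [0,0,0],"roll": 0,"grip": 10},{"xyz": [0,0,0],"roll": 0,"grip": 10},{"xyz": [0,0,0],"roll": 0,"grip": 10},{"xyz": [0,0,0],"roll": 0,"grip": 10}]'

```text
time_s: 2.93
position: [0.4487, -0.2793, 0.0218]
tcp_rot: [[0.923, 0.386, 0.0], [0.386, -0.923, -0.0], [0.0, 0.0, -1.0]]
force: [0.4, -0.2, -0.5]
opening: 0.482
grasp_force: 0.0
```

Emit:
move_arm --increments '[{"xyz": [3.3,-3.8,1],"roll": 0,"grip": 48},{"xyz": [0,0,0],"roll": 0,"grip": 48},{"xyz": [0,0,0],"roll": 0,"grip": 48},{"xyz": [0,0,0],"roll": 0,"grip": 48}]'

```text
time_s: 3.27
position: [0.4502, -0.2743, 0.0204]
tcp_rot: [[0.923, 0.386, -0.0], [0.386, -0.923, 0.0], [-0.0, -0.0, -1.0]]
force: [0.6, -0.3, 0.3]
opening: 0.482
grasp_force: 0.0
```

Run:
```python
from h import *
st=bot.read_state()
p,d=bot.capture('wrist');save('w2.png',p)
P,uv=cloud('wrist',d,st=st); c=np.array((.4503,-.2745))
for z0,z1,r in((.038,.055,.03),(.004,.016,.05)):
    k=(np.hypot(*(P[:,:2]-c).T)<r)&(P[:,2]>z0)&(P[:,2]<z1); q=P[k]
    if len(q): print(k.sum(),((q.max(0)+q.min(0))/2).round(4),np.ptp(q,0).round(4))
print(st['position'],st['opening'])
```

```text
2723 [ 0.456  -0.2705  0.0465] [0.0311 0.0521 0.017 ]
8108 [ 0.4512 -0.2724  0.01  ] [0.0783 0.0771 0.012 ]
[ 0.45019523 -0.27433488  0.02042962] 0.48183380466788184
```

View pics/w2.png

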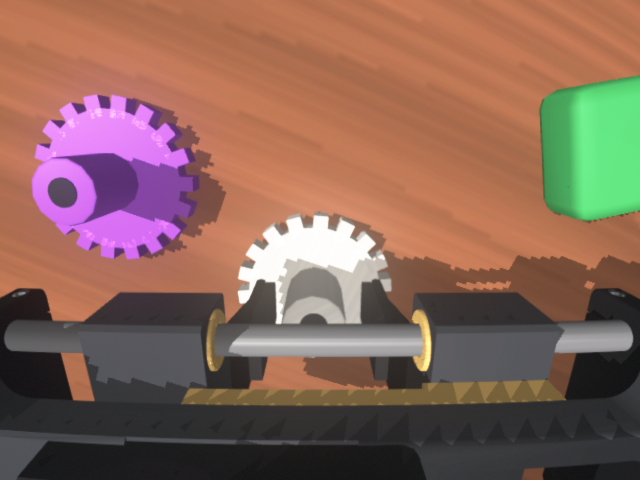

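The hub sits centred between the pads at about (315,315). Now I close and lift.

Emit:
move_arm --increments '[{"xyz": [0,0,0],"roll": 0,"grip": 0},{"xyz": [0,0,0],"roll": 0,"grip": 0},{"xyz": [0,0,0],"roll": 0,"grip": 0},{"xyz": [0,0,0],"roll": 0,"grip": 0},{"xyz": [0,0,0],"roll": 0,"grip": 0}]'

```text
time_s: 3.73
position: [0.4497, -0.274, 0.0205]
tcp_rot: [[0.923, 0.385, -0.001], [0.385, -0.923, 0.001], [-0.0, -0.001, -1.0]]
force: [-1.0, 1.3, 1.0]
opening: 0.313
grasp_force: 30.0
```

Emit:
move_arm --increments '[{"xyz": [0,0,-5],"roll": 0,"grip": 0},{"xyz": [0,0,-15],"roll": 0,"grip": 0},{"xyz": [0,0,-35],"roll": 0,"grip": 0},{"xyz": [0,0,-40],"roll": 0,"grip": 0},{"xyz": [0,0,-20],"roll": 0,"grip": 0}]'

```text
time_s: 4.15
position: [0.4514, -0.2758, 0.1389]
tcp_rot: [[0.923, 0.386, 0.004], [0.386, -0.923, -0.004], [0.002, 0.005, -1.0]]
force: [1.2, -1.1, -2.8]
opening: 0.313
grasp_force: 30.0
```

Emit:
move_arm --increments '[{"xyz": [12,-23.9,-8],"roll": 0,"grip": 0},{"xyz": [14,-23.9,-8],"roll": 0,"grip": 0},{"xyz": [14,-23.9,-8],"roll": 0,"grip": 0},{"xyz": [14,-23.9,-8],"roll": 0,"grip": 0},{"xyz": [14,-23.9,-8],"roll": 0,"grip": 0}]'

```text
time_s: 4.57
position: [0.4665, -0.1369, 0.176]
tcp_rot: [[0.923, 0.385, -0.0], [0.385, -0.923, -0.0], [-0.0, 0.0, -1.0]]
force: [0.0, -0.3, -3.2]
opening: 0.312
grasp_force: 30.0
```

Emit:
move_arm --increments '[{"xyz": [14,-28,-8],"roll": 0,"grip": 0},{"xyz": [14,-28,-8],"roll": 0,"grip": 0},{"xyz": [14,-28,-8],"roll": 0,"grip": 0},{"xyz": [14,-23.5,-8],"roll": 0,"grip": 0},{"xyz": [12,-12,0],"roll": 0,"grip": 0}]'

```text
time_s: 4.98
position: [0.4828, 0.0012, 0.2088]
tcp_rot: [[0.922, 0.387, 0.001], [0.387, -0.922, 0.001], [0.001, -0.0, -1.0]]
force: [0.2, 0.3, -3.3]
opening: 0.314
grasp_force: 30.0
```

Emit:
move_arm --increments '[{"xyz": [0,0,0],"roll": 0,"grip": 0},{"xyz": [0,0,0],"roll": 0,"grip": 0},{"xyz": [0,0,0],"roll": 0,"grip": 0},{"xyz": [0,0,0],"roll": 0,"grip": 0}]'

```text
time_s: 5.32
position: [0.4831, -0.0025, 0.2072]
tcp_rot: [[0.923, 0.385, -0.001], [0.385, -0.923, -0.0], [-0.001, -0.0, -1.0]]
force: [0.4, -1.2, -3.0]
opening: 0.315
grasp_force: 30.0
```

Run:
```python
from h import *
st=bot.read_state()
p,d=bot.capture('wrist'); np.savez('wf.npz',p=p,d=d,R=st['tcp_rot'],t=st['position']);save('w3.png',p)
P,uv=cloud('wrist',d,st=st); c=np.array((.5765,.038))
hsv=cv2.cvtColor(p,cv2.COLOR_RGB2HSV)[uv[:,1],uv[:,0]]
rr=np.hypot(*(P[:,:2]-c).T)
k=(rr<.08)&(P[:,2]>.044)&(P[:,2]<.056); q=P[k]
print('rim',k.sum(),np.median(q[:,2]),cv2.minEnclosingCircle((q[:,:2]*1000).astype(np.float32)),((q.max(0)+q.min(0))/2).round(4),np.ptp(q,0).round(4))
y=k&(hsv[:,0]>18)&(hsv[:,0]<35)&(hsv[:,1]>80); q=P[y]
print('brass',len(q),cv2.minEnclosingCircle((q[:,:2]*1000).astype(np.float32)))
(cx,cy),_=cv2.minEnclosingCircle((q[:,:2]*1000).astype(np.float32)); c=np.array([cx,cy])/1000
a=np.degrees(np.arctan2(*(q[:,:2]-c).T[::-1]))
h=np.histogram(a%120,bins=60,range=(0,120))[0]; print(h)
rd=(rr<.1)&((hsv[:,0]<8)|(hsv[:,0]>172))&(hsv[:,1]>180)&(P[:,2]>.012)&(rr>.05); q=P[rd]; print('red',len(q),q.mean(0) if len(q) else 0)
plan(.5765,.038,.2)
```

```text
rim 9493 0.050715634006547605 ((577.7588500976562, 35.03776931762695), 68.79367065429688) [0.5779 0.0351 0.0489] [0.1366 0.1358 0.0097]
brass 4152 ((578.1310424804688, 35.09607696533203), 60.469173431396484)
[  0   0   0   0   0   0   0   0   0   0   0   0   0  42  99  99 101  94
 100 102  97  97  95  96 103  93  90  99  93  93  82 102 100  95  98  98
 100  98  99  95  85  96 100  95  87  84 100  98  94  98  91 104  99  94
 101  95  70   1   0   0]
red 0 0
delta tool mm [101.8  -1.6   7.1] yaw now 22.59 roll needed rad None t 5.37 j6 53.8
```

View pics/w3.png

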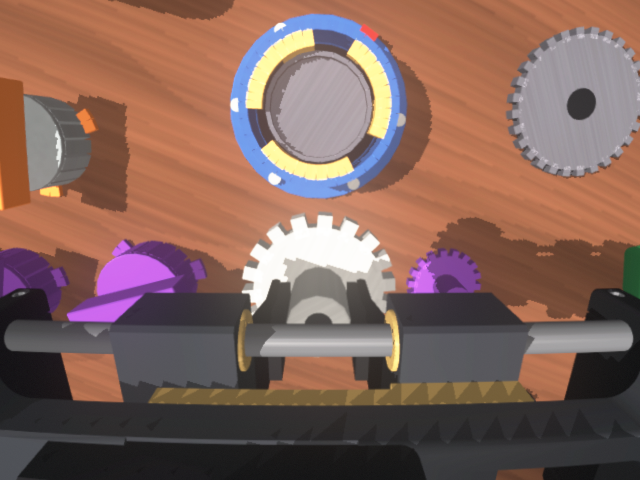

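The fixture is at pixel (318,105) and is clear. Its rim height of 50.7 mm and 136 mm width match the description. The slot edges give a ring angle of 10.3°. Now I check where the sprocket sits in the hand.

Run:
```python
from h import *
f=np.load('wf.npz'); R,t=f['R'],f['t']; st=dict(tcp_rot=R,position=t)
P,uv=cloud('wrist',f['d'],st=st); hsv=cv2.cvtColor(f['p'],cv2.COLOR_RGB2HSV)[uv[:,1],uv[:,0]]
Q=(P-t)@R*1000   # tool coords
k=(abs(Q[:,2]-10)<6)&(np.hypot(Q[:,0],Q[:,1])<46)&(np.hypot(Q[:,0],Q[:,1])>33)&(Q[:,0]>5)
q=Q[k]; print(k.sum(),'z',np.median(q[:,2]),'x max',np.percentile(q[:,0],99.5),'y',np.percentile(q[:,1],[.5,99.5]))
a=np.degrees(np.arctan2(q[:,1],q[:,0])); e=[]
for b in range(-75,75,5):
    s=q[(a>=b)&(a<b+18)]
    if len(s)>30: m=s[np.argmax(np.hypot(s[:,0],s[:,1]))]; e.append(m)
e=np.array(e); print(len(e),circ(e))
from scipy.optimize import least_squares
print(least_squares(lambda c:np.hypot(e[:,0]-c[0],e[:,1]-c[1])-40,[0,0],loss='soft_l1').x)
plan(.5779,.0351,.12)
```

```text
2255 z 9.898485936322391 x max 40.06492175523493 y [-36.45289488  40.60160675]
30 (array([0.11534692, 1.86956235]), np.float64(40.16500973255013))
[0.31475752 1.90131043]
delta tool mm [102.1   1.6  87.1] yaw now 22.59 roll needed rad None t 5.37 j6 53.8
```

Emit:
move_arm --increments '[{"xyz": [22,-0.3,10],"roll": 0,"grip": 0},{"xyz": [25,0,20],"roll": 0,"grip": 0},{"xyz": [25,0,20],"roll": 0,"grip": 0},{"xyz": [20,0,20],"roll": 0,"grip": 0},{"xyz": [10,0,17],"roll": 0,"grip": 0}]'

```text
time_s: 5.78
position: [0.5803, 0.0374, 0.1191]
tcp_rot: [[0.923, 0.384, 0.002], [0.384, -0.923, -0.0], [0.002, 0.001, -1.0]]
force: [-0.2, 0.3, -2.6]
opening: 0.315
grasp_force: 30.0
```

Emit:
move_arm --increments '[{"xyz": [0,0,0],"roll": 0,"grip": 0},{"xyz": [0,0,0],"roll": 0,"grip": 0},{"xyz": [0,0,0],"roll": 0,"grip": 0},{"xyz": [0,0,0],"roll": 0,"grip": 0},{"xyz": [0,0,0],"roll": 0,"grip": 0}]'

```text
time_s: 6.2
position: [0.5775, 0.0374, 0.1218]
tcp_rot: [[0.923, 0.385, 0.001], [0.385, -0.923, -0.0], [0.001, 0.001, -1.0]]
force: [-0.2, -0.6, -3.0]
opening: 0.311
grasp_force: 30.0
```

Run:
```python
from h import *
plan(.5779,.0351,.06)
st=bot.read_state()
p,d=bot.capture('wrist'); save('w4.png',p)
P,uv=cloud('wrist',d,st=st); t=np.array(st['position']);R=np.array(st['tcp_rot'])
Q=(P-t)@R*1000; rr=np.hypot(P[:,0]-.5779,P[:,1]-.0351)
from scipy.optimize import least_squares
def edge(k,r0,n=5,lab=''):
    q=Q[k];c0=np.array([0,0.]);a=np.degrees(np.arctan2(q[:,1],q[:,0]));e=[]
    for b in range(-80,80,n):
        s=q[(a>=b)&(a<b+(18 if r0<50 else n))]
        if len(s)>20: e.append(s[np.argmax(np.hypot(s[:,0],s[:,1]))])
    e=np.array(e); print(lab,len(e),least_squares(lambda c:np.hypot(e[:,0]-c[0],e[:,1]-c[1])-r0,[0,0],loss='soft_l1').x, circ(e))
r=np.hypot(Q[:,0],Q[:,1])
edge((abs(Q[:,2]-10)<4)&(r<46)&(r>33)&(Q[:,0]>5),40,lab='spr')
edge((abs(P[:,2]-.0505)<.003)&(r<76)&(r>60)&(Q[:,0]>5),68,lab='rim')
```

```text
delta tool mm [-0.6  2.3 61.8] yaw now 22.63 roll needed rad None t 6.2 j6 60.0
spr 32 [0.36153453 1.82555918] (array([0.3000417 , 1.81902224]), np.float64(40.049936280394434))
rim 32 [-0.70575669  2.18286736] (array([-0.64476984,  2.18233787]), np.float64(67.95204122843826))
```

Emit:
move_arm --increments '[{"xyz": [-1,0.4,15],"roll": 0,"grip": 0},{"xyz": [0,0,20],"roll": 0,"grip": 0},{"xyz": [0,0,15],"roll": 0,"grip": 0},{"xyz": [0,0,5],"roll": 0,"grip": 0},{"xyz": [0,0,0],"roll": 0,"grip": 0}]'

```text
time_s: 6.67
position: [0.5758, 0.0372, 0.0649]
tcp_rot: [[0.923, 0.385, -0.002], [0.385, -0.923, 0.0], [-0.002, -0.001, -1.0]]
force: [-0.5, -0.6, -3.0]
opening: 0.312
grasp_force: 30.0
```

Emit:
move_arm --increments '[{"xyz": [0,0,3],"roll": 0,"grip": 0},{"xyz": [0,0,3],"roll": 0,"grip": 0},{"xyz": [0,0,3],"roll": 0,"grip": 0},{"xyz": [0,0,2],"roll": 0,"grip": 0},{"xyz": [0,0,0],"roll": 0,"grip": 0}]'

```text
time_s: 7.08
position: [0.577, 0.0372, 0.0547]
tcp_rot: [[0.923, 0.386, 0.001], [0.386, -0.923, -0.0], [0.001, 0.0, -1.0]]
force: [-0.1, 0.9, -3.0]
opening: 0.315
grasp_force: 30.0
```

Emit:
move_arm --increments '[{"xyz": [0,0,1],"roll": 0,"grip": 0},{"xyz": [0,0,1],"roll": 0,"grip": 0},{"xyz": [0,0,0],"roll": 0,"grip": 0}]'

```text
time_s: 7.33
position: [0.5771, 0.0372, 0.054]
tcp_rot: [[0.923, 0.386, 0.001], [0.386, -0.923, -0.0], [0.001, 0.001, -1.0]]
force: [-1.8, -1.4, 7.9]
opening: 0.312
grasp_force: 30.0
```

Emit:
move_arm --increments '[{"xyz": [0,0,0],"roll": 0,"grip": 60},{"xyz": [0,0,0],"roll": 0,"grip": 60},{"xyz": [0,0,0],"roll": 0,"grip": 60},{"xyz": [0,0,-10],"roll": 0,"grip": 60},{"xyz": [0,0,-30],"roll": 0,"grip": 60}]'

```text
time_s: 7.75
position: [0.5737, 0.0376, 0.0898]
tcp_rot: [[0.923, 0.385, -0.009], [0.385, -0.923, 0.001], [-0.008, -0.004, -1.0]]
force: [0.9, 0.6, 0.2]
opening: 0.574
grasp_force: 0.0
```

Emit:
move_arm --increments '[{"xyz": [-20,0,-35],"roll": 0,"grip": 100},{"xyz": [-33,0,-25],"roll": 0,"grip": 100},{"xyz": [-33,0,-15],"roll": 0,"grip": 100},{"xyz": [-18,0,0],"roll": 0,"grip": 100},{"xyz": [0,0,0],"roll": 0,"grip": 100}]'

```text
time_s: 8.17
position: [0.477, -0.0032, 0.169]
tcp_rot: [[0.923, 0.384, -0.002], [0.384, -0.923, -0.0], [-0.002, -0.001, -1.0]]
force: [-0.7, -0.2, 0.2]
opening: 0.892
grasp_force: 0.0
```

Run:
```python
from h import *
st=bot.read_state()
p,d=bot.capture('wrist'); P,uv=cloud('wrist',d,st=st); c=np.array((.578,.035)); rr=np.hypot(*(P[:,:2]-c).T)
k=(rr<.08)&(abs(P[:,2]-.0505)<.003); q=P[k]; print('rim',np.median(q[:,2]),cv2.minEnclosingCircle((q[:,:2]*1000).astype(np.float32)))
k=(rr<.025)&(abs(P[:,2]-.08)<.006); q=P[k]; print('hub',len(q),np.median(q[:,2]),cv2.minEnclosingCircle((q[:,:2]*1000).astype(np.float32)))
k=(rr<.046)&(abs(P[:,2]-.044)<.004); q=P[k]; print('disc',len(q),np.median(q[:,2]),cv2.minEnclosingCircle((q[:,:2]*1000).astype(np.float32)))
for n,z in(('disc plane',q),): A=np.c_[z[:,:2],np.ones(len(z))]; print(np.linalg.lstsq(A,z[:,2],rcond=None)[0])
plan(.447,.280,.2,-164.8); plan(.447,.280,.2,15.2)
```

```text
rim 0.05076008166373297 ((577.9999389648438, 35.12928009033203), 68.74571228027344)
hub 1450 0.08084319423739636 ((577.9146728515625, 35.562522888183594), 14.083402633666992)
disc 8386 0.04453706061425253 ((578.0020751953125, 34.999656677246094), 45.9970703125)
[-0.00342221 -0.00016299  0.0459945 ]
delta tool mm [  78.6 -273.9  -31.3] yaw now 22.58 roll needed rad -3.0128 t 8.22 j6 53.7
delta tool mm [  78.6 -273.9  -31.3] yaw now 22.58 roll needed rad 0.1288 t 8.22 j6 53.7
```

The sprocket is seated: the hub top is 30 mm above the rim, the disc top is 6 mm below it, it lies level, and its centre is within 0.5 mm. Next is the cap.

Emit:
move_arm --increments '[{"xyz": [-2,-30,-8],"roll": 0.06,"grip": 100},{"xyz": [-4,-34,-8],"roll": 0.069,"grip": 100},{"xyz": [-4,-34,-8],"roll": 0,"grip": 100},{"xyz": [-4,-34,-7],"roll": 0,"grip": 100},{"xyz": [0,-34,0],"roll": 0,"grip": 100}]'

```text
time_s: 8.63
position: [0.4188, 0.153, 0.1997]
tcp_rot: [[0.965, 0.263, 0.003], [0.263, -0.965, 0.001], [0.003, 0.0, -1.0]]
force: [0.4, 0.3, -0.3]
opening: 1.0
grasp_force: 0.0
```

Emit:
move_arm --increments '[{"xyz": [0,-34,0],"roll": 0,"grip": 100},{"xyz": [0,-34,0],"roll": 0,"grip": 100},{"xyz": [0,-30,0],"roll": 0,"grip": 100},{"xyz": [0,0,0],"roll": 0,"grip": 100},{"xyz": [0,0,0],"roll": 0,"grip": 100}]'

```text
time_s: 9.05
position: [0.3925, 0.2477, 0.1984]
tcp_rot: [[0.963, 0.268, 0.001], [0.268, -0.963, 0.0], [0.001, 0.0, -1.0]]
force: [0.9, -0.2, -0.1]
opening: 1.005
grasp_force: 0.0
```

Run:
```python
from h import *
st=bot.read_state()
p,d=bot.capture('wrist'); save('w5.png',p); P,uv=cloud('wrist',d,st=st); c=np.array((.447,.280)); rr=np.hypot(*(P[:,:2]-c).T)
k=(rr<.075)&(abs(P[:,2]-.08)<.005); q=P[k]; 
(b,sz,an)=cv2.minAreaRect((q[:,:2]*1000).astype(np.float32)); print('bar',len(q),np.median(q[:,2]),b,sz,an)
w,V=np.linalg.eigh(np.cov(q[:,:2].T)); print('yaw',np.degrees(np.arctan2(V[1,1],V[0,1])))
k=(rr<.06)&(abs(P[:,2]-.0465)<.003); q=P[k]; print('body',len(q),np.median(q[:,2]) if len(q) else 0,cv2.minEnclosingCircle((q[:,:2]*1000).astype(np.float32)))
R=np.array(st['tcp_rot'])
t=np.r_[np.array(b)/1000,0.05]-R@[.0003,.00185,0]; print('target',t); plan(*t,15.2); print(st['position'])
```

```text
bar 4208 0.08071449447492629 (447.885986328125, 280.00726318359375) (109.62984466552734, 22.217758178710938) 15.222112655639648
yaw -164.6080153182071
body 5404 0.046738779869450464 ((447.6546936035156, 280.1910095214844), 44.76306915283203)
target [0.44710147 0.28170933 0.04999966]
delta tool mm [ 61.7 -19.5 148.4] yaw now 15.42 roll needed rad 0.0038 t 9.1 j6 92.9
[0.39245921 0.24769288 0.19842403]
```

View pics/w5.png

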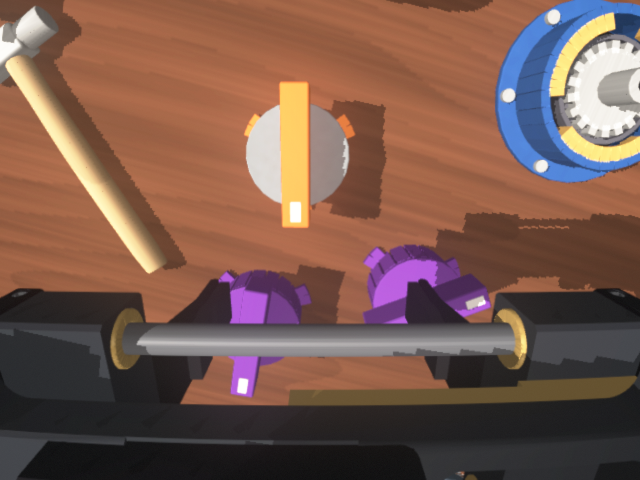

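The grey cap is at (297,153), with its white mark at (295,212) towards tool -x, as expected. Now I go to grasp it.

Emit:
move_arm --increments '[{"xyz": [20,-9.5,0],"roll": 0.004,"grip": 100},{"xyz": [30,-10,10],"roll": 0,"grip": 100},{"xyz": [11.7,0,30],"roll": 0,"grip": 100},{"xyz": [0,0,30],"roll": 0,"grip": 100},{"xyz": [0,0,20],"roll": 0,"grip": 100}]'

```text
time_s: 9.52
position: [0.4479, 0.2793, 0.1063]
tcp_rot: [[0.966, 0.258, -0.001], [0.258, -0.966, -0.001], [-0.001, 0.0, -1.0]]
force: [-0.7, 0.0, 0.2]
opening: 0.997
grasp_force: 0.0
```

Emit:
move_arm --increments '[{"xyz": [0,0,0],"roll": 0,"grip": 100},{"xyz": [0,0,0],"roll": 0,"grip": 100},{"xyz": [0,0,0],"roll": 0,"grip": 100},{"xyz": [0,0,0],"roll": 0,"grip": 100}]'

```text
time_s: 9.85
position: [0.4479, 0.2806, 0.1101]
tcp_rot: [[0.966, 0.259, 0.003], [0.259, -0.966, 0.001], [0.003, -0.0, -1.0]]
force: [-0.7, 0.0, -0.2]
opening: 1.002
grasp_force: 0.0
```

```bash
python3 -c "
from h import *
plan(.4471,.2817,.049,15.3)"
```

```text
delta tool mm [-0.7 -1.3 61.1] yaw now 15.01 roll needed rad -0.0051 t 9.85 j6 94.9
```

Emit:
move_arm --increments '[{"xyz": [-0.7,-1.3,25],"roll": -0.005,"grip": 100},{"xyz": [0,0,25],"roll": 0,"grip": 60},{"xyz": [0,0,10],"roll": 0,"grip": 45},{"xyz": [0,0,0],"roll": 0,"grip": 40},{"xyz": [0,0,0],"roll": 0,"grip": 40}]'

```text
time_s: 10.27
position: [0.4458, 0.2818, 0.0492]
tcp_rot: [[0.964, 0.265, 0.001], [0.265, -0.964, 0.0], [0.001, -0.0, -1.0]]
force: [-0.0, 0.1, -0.2]
opening: 0.782
grasp_force: 0.0
```

Emit:
move_arm --increments '[{"xyz": [0,0,0],"roll": 0,"grip": 0},{"xyz": [0,0,0],"roll": 0,"grip": 0},{"xyz": [0,0,0],"roll": 0,"grip": 0},{"xyz": [0,0,0],"roll": 0,"grip": 0},{"xyz": [0,0,0],"roll": 0,"grip": 0}]'

```text
time_s: 10.68
position: [0.4457, 0.2818, 0.0491]
tcp_rot: [[0.964, 0.265, 0.001], [0.265, -0.964, 0.0], [0.001, -0.0, -1.0]]
force: [0.5, -0.9, -1.0]
opening: 0.401
grasp_force: 0.0
```

Emit:
move_arm --increments '[{"xyz": [0,0,0],"roll": 0,"grip": 0},{"xyz": [0,0,0],"roll": 0,"grip": 0},{"xyz": [0,0,0],"roll": 0,"grip": 0}]'

```text
time_s: 10.93
position: [0.4454, 0.2817, 0.0487]
tcp_rot: [[0.964, 0.265, 0.0], [0.265, -0.964, -0.0], [0.0, 0.0, -1.0]]
force: [-0.2, -0.2, 1.2]
opening: 0.253
grasp_force: 30.0
```

Emit:
move_arm --increments '[{"xyz": [0,0,-8],"roll": 0,"grip": 0},{"xyz": [0,0,-25],"roll": 0,"grip": 0},{"xyz": [0,0,-32],"roll": 0,"grip": 0},{"xyz": [0,0,-32],"roll": 0,"grip": 0},{"xyz": [0,10,-28],"roll": 0,"grip": 0}]'

```text
time_s: 11.35
position: [0.447, 0.2729, 0.175]
tcp_rot: [[0.964, 0.266, -0.001], [0.266, -0.964, 0.001], [-0.001, -0.001, -1.0]]
force: [1.3, 0.9, -4.8]
opening: 0.251
grasp_force: 30.0
```

Emit:
move_arm --increments '[{"xyz": [8,28,0],"roll": 0,"grip": 0},{"xyz": [8,32,0],"roll": 0,"grip": 0},{"xyz": [8,32,0],"roll": 0,"grip": 0},{"xyz": [8,32,0],"roll": 0,"grip": 0},{"xyz": [8,32,0],"roll": 0,"grip": 0}]'

```text
time_s: 11.77
position: [0.5274, 0.1309, 0.1734]
tcp_rot: [[0.964, 0.265, -0.002], [0.265, -0.964, 0.0], [-0.002, -0.001, -1.0]]
force: [0.1, 0.2, -4.6]
opening: 0.255
grasp_force: 30.0
```

Emit:
move_arm --increments '[{"xyz": [8,32,0],"roll": 0,"grip": 0},{"xyz": [8,32,0],"roll": 0,"grip": 0},{"xyz": [5.1,26,0],"roll": 0,"grip": 0},{"xyz": [0,15.9,0],"roll": -0.06,"grip": 0},{"xyz": [0,0,0],"roll": -0.12,"grip": 0}]'

```text
time_s: 12.18
position: [0.5775, 0.0318, 0.1731]
tcp_rot: [[0.901, 0.433, 0.0], [0.433, -0.901, -0.002], [-0.0, 0.002, -1.0]]
force: [-0.4, 0.6, -3.4]
opening: 0.251
grasp_force: 30.0
```

Emit:
move_arm --increments '[{"xyz": [0,0,0],"roll": -0.12,"grip": 0},{"xyz": [0,0,0],"roll": -0.12,"grip": 0},{"xyz": [0,0,0],"roll": -0.12,"grip": 0},{"xyz": [0,0,0],"roll": -0.12,"grip": 0},{"xyz": [0,0,0],"roll": -0.12,"grip": 0}]'

```text
time_s: 12.6
position: [0.5751, 0.0358, 0.173]
tcp_rot: [[0.494, 0.869, -0.003], [0.869, -0.494, 0.0], [-0.001, -0.002, -1.0]]
force: [0.2, -0.4, -4.5]
opening: 0.25
grasp_force: 30.0
```

Emit:
move_arm --increments '[{"xyz": [0,0,0],"roll": -0.12,"grip": 0},{"xyz": [0,0,0],"roll": -0.06,"grip": 0},{"xyz": [0,0,0],"roll": 0,"grip": 0},{"xyz": [0,0,0],"roll": 0,"grip": 0},{"xyz": [0,0,0],"roll": 0,"grip": 0}]'

```text
time_s: 13.02
position: [0.5758, 0.0357, 0.1733]
tcp_rot: [[0.338, 0.941, -0.001], [0.941, -0.338, 0.0], [-0.0, -0.001, -1.0]]
force: [-0.7, 0.0, -3.2]
opening: 0.25
grasp_force: 30.0
```

Run:
```python
from h import *
plan(.5765,.0355,.11,70.3)
st=bot.read_state(); print(st['position'],st['force'])
p,d=bot.capture('wrist'); save('w6.png',p); P,uv=cloud('wrist',d,st=st)
t=np.array(st['position']);R=np.array(st['tcp_rot']); Q=(P-t)@R*1000
hsv=cv2.cvtColor(p,cv2.COLOR_RGB2HSV)[uv[:,1],uv[:,0]]
k=(abs(Q[:,2]-3)<5)&(np.hypot(Q[:,0],Q[:,1])<55)&(Q[:,0]>15); q=Q[k]; r=np.hypot(q[:,0],q[:,1]);a=np.degrees(np.arctan2(q[:,1],q[:,0]))
print(len(q),np.median(q[:,2]))
e=[]
for b in range(-80,80,5):
    s=q[(a>=b)&(a<b+5)]
    if len(s)>10: e.append(s[np.argmax(np.hypot(s[:,0],s[:,1]))])
from scipy.optimize import least_squares
e=np.array(e); print('body',len(e),circ(e),least_squares(lambda c:np.hypot(e[:,0]-c[0],e[:,1]-c[1])-44.5,[0,0],loss='soft_l1').x)
rr=np.hypot(P[:,0]-.5779,P[:,1]-.0351);k=(abs(P[:,2]-.0505)<.003)&(rr<.075)
q=P[k]; print('rim seen',len(q),cv2.minEnclosingCircle((q[:,:2]*1000).astype(np.float32)) if len(q)>10 else 0)
```

```text
delta tool mm [ 0.   0.8 63.3] yaw now 70.27 roll needed rad -0.0006 t 13.02 j6 12.2
[0.57576645 0.03574482 0.17327428] [-0.7469843   0.04415709 -3.2053587 ]
4356 2.0002350335262937
body 21 (array([0.80411958, 1.11270659]), np.float64(44.243532085827916)) [0.45538031 1.1149935 ]
rim seen 3828 ((577.9780883789062, 35.25809860229492), 68.0467529296875)
```

View pics/w6.png

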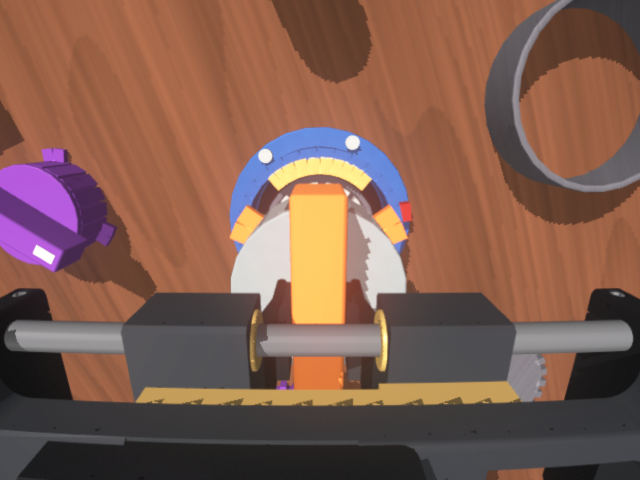

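The cap is in hand. Its lugs at (247,222) and (390,224) sit over the dark slots, with the brass arc between them. Now I go down.

Emit:
move_arm --increments '[{"xyz": [-0.2,1,15],"roll": 0,"grip": 0},{"xyz": [0,0,22],"roll": 0,"grip": 0},{"xyz": [0,0,22],"roll": 0,"grip": 0},{"xyz": [0,0,9],"roll": 0,"grip": 0},{"xyz": [0,0,0],"roll": 0,"grip": 0}]'

```text
time_s: 13.48
position: [0.5751, 0.0353, 0.1032]
tcp_rot: [[0.337, 0.942, -0.006], [0.942, -0.337, 0.001], [-0.001, -0.006, -1.0]]
force: [-0.3, -0.1, -4.0]
opening: 0.251
grasp_force: 30.0
```

Emit:
move_arm --increments '[{"xyz": [0,0,2],"roll": 0,"grip": 0},{"xyz": [0,0,3],"roll": 0,"grip": 0},{"xyz": [0,0,3],"roll": 0,"grip": 0},{"xyz": [0,0,2],"roll": 0,"grip": 0},{"xyz": [0,0,0],"roll": 0,"grip": 0}]'

```text
time_s: 13.9
position: [0.5772, 0.0351, 0.0958]
tcp_rot: [[0.336, 0.942, 0.0], [0.942, -0.336, -0.0], [0.0, 0.0, -1.0]]
force: [-0.4, 0.1, -4.2]
opening: 0.251
grasp_force: 30.0
```

Emit:
move_arm --increments '[{"xyz": [0,0,3],"roll": 0,"grip": 0},{"xyz": [0,0,2],"roll": 0,"grip": 0},{"xyz": [0,0,2],"roll": 0,"grip": 0},{"xyz": [0,0,2],"roll": 0,"grip": 0},{"xyz": [0,0,0],"roll": 0,"grip": 0}]'

```text
time_s: 14.32
position: [0.5778, 0.035, 0.0875]
tcp_rot: [[0.336, 0.942, 0.002], [0.942, -0.336, -0.0], [0.0, 0.002, -1.0]]
force: [-0.5, 0.5, 6.2]
opening: 0.25
grasp_force: 30.0
```

Emit:
move_arm --increments '[{"xyz": [0,0,2],"roll": 0,"grip": 0},{"xyz": [0,0,2],"roll": 0,"grip": 0},{"xyz": [0,0,2],"roll": 0,"grip": 0},{"xyz": [0,0,0],"roll": 0,"grip": 0},{"xyz": [0,0,0],"roll": 0,"grip": 0}]'

```text
time_s: 14.73
position: [0.5779, 0.0351, 0.0823]
tcp_rot: [[0.336, 0.942, 0.002], [0.942, -0.336, -0.0], [0.0, 0.002, -1.0]]
force: [-2.0, -0.3, 9.6]
opening: 0.25
grasp_force: 30.0
```

Emit:
move_arm --increments '[{"xyz": [0,0,1],"roll": 0,"grip": 0},{"xyz": [0,0,1],"roll": 0,"grip": 0},{"xyz": [0,0,0],"roll": 0,"grip": 0},{"xyz": [0,0,0],"roll": 0,"grip": 0}]'

```text
time_s: 15.07
position: [0.5778, 0.035, 0.0805]
tcp_rot: [[0.336, 0.942, 0.002], [0.942, -0.336, -0.0], [0.0, 0.002, -1.0]]
force: [-2.7, -0.3, 10.3]
opening: 0.247
grasp_force: 30.0
```

Emit:
move_arm --increments '[{"xyz": [0,0,0],"roll": 0.09,"grip": 0},{"xyz": [0,0,0],"roll": 0.09,"grip": 0},{"xyz": [0,0,0],"roll": 0.09,"grip": 0},{"xyz": [0,0,0],"roll": 0.09,"grip": 0},{"xyz": [0,0,0],"roll": 0.09,"grip": 0}]'

```text
time_s: 15.48
position: [0.579, 0.0347, 0.0808]
tcp_rot: [[0.715, 0.699, 0.004], [0.699, -0.715, -0.001], [0.002, 0.004, -1.0]]
force: [0.2, -0.5, 9.4]
opening: 0.255
grasp_force: 30.0
```

Emit:
move_arm --increments '[{"xyz": [0,0,0],"roll": 0.09,"grip": 0},{"xyz": [0,0,0],"roll": 0.09,"grip": 0},{"xyz": [0,0,0],"roll": 0.09,"grip": 0},{"xyz": [0,0,0],"roll": 0.09,"grip": 0},{"xyz": [0,0,0],"roll": 0.06,"grip": 0}]'

```text
time_s: 15.9
position: [0.5788, 0.0349, 0.0808]
tcp_rot: [[0.938, 0.348, 0.004], [0.348, -0.938, -0.001], [0.004, 0.002, -1.0]]
force: [-0.4, -0.2, 10.1]
opening: 0.251
grasp_force: 30.0
```

Emit:
move_arm --increments '[{"xyz": [0,0,0],"roll": 0,"grip": 0},{"xyz": [0,0,0],"roll": 0,"grip": 0},{"xyz": [0,0,0],"roll": 0,"grip": 0}]'

```text
time_s: 16.15
position: [0.5788, 0.0349, 0.0809]
tcp_rot: [[0.937, 0.35, 0.004], [0.35, -0.937, -0.0], [0.004, 0.002, -1.0]]
force: [-1.3, 0.1, 10.1]
opening: 0.251
grasp_force: 30.0
```

Turned by 50°. Now I ease up so the lugs spring into the pockets.

Emit:
move_arm --increments '[{"xyz": [0,0,-2],"roll": 0,"grip": 0},{"xyz": [0,0,-2],"roll": 0,"grip": 0},{"xyz": [0,0,-1.5],"roll": 0,"grip": 0},{"xyz": [0,0,-1.5],"roll": 0,"grip": 0},{"xyz": [0,0,0],"roll": 0,"grip": 0}]'

```text
time_s: 16.57
position: [0.5788, 0.0349, 0.0875]
tcp_rot: [[0.937, 0.35, 0.004], [0.35, -0.937, -0.0], [0.004, 0.002, -1.0]]
force: [-0.9, -0.2, 7.1]
opening: 0.249
grasp_force: 30.0
```

Emit:
move_arm --increments '[{"xyz": [0,0,-0.5],"roll": 0,"grip": 0},{"xyz": [0,0,-0.5],"roll": 0,"grip": 0},{"xyz": [0,0,0],"roll": 0,"grip": 0}]'

```text
time_s: 16.82
position: [0.5788, 0.0348, 0.0877]
tcp_rot: [[0.937, 0.35, 0.004], [0.35, -0.937, -0.0], [0.003, 0.002, -1.0]]
force: [1.2, -1.0, 6.3]
opening: 0.25
grasp_force: 30.0
```

Emit:
move_arm --increments '[{"xyz": [0,0,0],"roll": 0,"grip": 60},{"xyz": [0,0,0],"roll": 0,"grip": 60},{"xyz": [0,0,0],"roll": 0,"grip": 60},{"xyz": [0,0,0],"roll": 0,"grip": 60},{"xyz": [0,0,-10],"roll": 0,"grip": 60}]'

```text
time_s: 17.23
position: [0.5752, 0.0353, 0.0948]
tcp_rot: [[0.937, 0.35, -0.005], [0.35, -0.937, 0.001], [-0.005, -0.002, -1.0]]
force: [1.0, 0.7, 0.5]
opening: 0.537
grasp_force: 0.0
```

Emit:
move_arm --increments '[{"xyz": [0,0,-30],"roll": 0,"grip": 60},{"xyz": [0,0,-40],"roll": 0,"grip": 60},{"xyz": [-33,0,-40],"roll": 0,"grip": 60},{"xyz": [-40,0,0],"roll": 0,"grip": 60},{"xyz": [-40,0,0],"roll": 0,"grip": 60}]'

```text
time_s: 17.65
position: [0.4787, -0.0028, 0.2015]
tcp_rot: [[0.936, 0.352, 0.007], [0.352, -0.936, -0.002], [0.006, 0.004, -1.0]]
force: [-1.1, -0.5, -0.5]
opening: 0.596
grasp_force: 0.0
```

Emit:
move_arm --increments '[{"xyz": [0,0,0],"roll": 0,"grip": 60},{"xyz": [0,0,0],"roll": 0,"grip": 60},{"xyz": [0,0,0],"roll": 0,"grip": 60},{"xyz": [0,0,0],"roll": 0,"grip": 60}]'

```text
time_s: 17.98
position: [0.4791, -0.0024, 0.1993]
tcp_rot: [[0.937, 0.35, 0.003], [0.35, -0.937, -0.0], [0.002, 0.001, -1.0]]
force: [0.1, -0.3, 0.2]
opening: 0.602
grasp_force: 0.0
```

Run:
```python
from h import *
st=bot.read_state(); print(st['position'],st['force'],st['grasp_force'])
p,d=bot.capture('wrist'); save('w7.png',p); P,uv=cloud('wrist',d,st=st); c=np.array((.578,.0351)); rr=np.hypot(*(P[:,:2]-c).T)
def pl(n,k):
    q=P[k]; A=np.c_[q[:,:2]-c,np.ones(len(q))]; s=np.linalg.lstsq(A,q[:,2],rcond=None)[0]
    print(n,len(q),'z',np.median(q[:,2]).round(4),'tilt',s[:2].round(4),cv2.minEnclosingCircle((q[:,:2]*1000).astype(np.float32)),np.array(cv2.minAreaRect((q[:,:2]*1000).astype(np.float32))[0]).round(1))
pl('rim',(rr>.05)&(rr<.075)&(abs(P[:,2]-.0505)<.003))
hi=np.bincount(((P[(rr<.044)&(P[:,2]>.07)][:,2])*1000).astype(int)); print({i:int(v) for i,v in enumerate(hi) if v>50})
pl('bar',(rr<.06)&(abs(P[:,2]-.1195)<.004)); pl('body',(rr<.05)&(abs(P[:,2]-.0855)<.004))
```

```text
[ 0.47914803 -0.00236234  0.1992647 ] [ 0.14193965 -0.30377046  0.19467843] 0.0
rim 7348 z 0.0508 tilt [-0.0002 -0.0009] ((577.9989624023438, 34.96807861328125), 68.65421295166016) [576.8  34.6]
{83: 71, 84: 1090, 85: 3563, 86: 2360, 87: 325, 117: 89, 118: 745, 119: 2257, 120: 1588, 121: 213}
bar 5954 z 0.1197 tilt [-0.0015 -0.0008] ((579.7899169921875, 32.455604553222656), 53.856204986572266) [579.4  33.2]
body 7938 z 0.0857 tilt [ 0.0009 -0.0003] ((581.2532348632812, 33.987186431884766), 44.600826263427734) [580.8  34. ]
```

The bar top is 68.9 mm above the rim, so the underside is 11.1 mm below the top. The cap is level and about 3 mm from the axis, and the gripper is clear. I hand it in.

```bash
python3 -c "
from rig import bot
print(bot.hand_in())"
```

```text
the job is handed in; nothing more can be done
None
```

I handed the job in at about 18 s of robot time, with no verdict returned: the sprocket lies flat in the nest, and the released cap measured level, 11 mm below the fixture's top and about 3 mm off axis (5 mm allowed); the arm stayed clear of the spray can, big gear and tape measure, though I did not re-measure them.

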